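# Read the tall vial's code with the hand-held reader on the home care cart

## Task

The white cup is standing in the way of the code label on the tallest vial: set the cup down upright on the round cork coaster. Then pick up the hand-held code reader, point its dark window squarely at the middle of that label from about 4 to 9 cm away and hold it steady there for two seconds. Finally lay the reader down flat, its button side up and without dropping it, inside the shallow black dish and let go, and do not disturb the vials or anything else on the cart.

Things in the scene. Friction and masses are not known exactly. Their poses are not given: they have to be found in the camera images.
- reader: White code reader lying on its flat underside, 160 mm long: handle 30 mm wide, 38 high (x -80 to +30 mm), head 46 wide, 44 high (x +30 to +80) with a round button on top and a dark window in front. Origin: underside, mid-length; x is the way the window looks, y across, z up. Centre of mass near x = +10 mm, 0.13 to 0.25 kg. Loose; grip the handle across y from above.
- reader_window (a point): Centre of the reader's dark window, on the front face: 80 mm along x and 22 mm above the reader's origin. The reader looks along its +x; the axes are the reader's.
- tall_vial: Tallest of the three capped vials, amber, 46 mm diameter, 125 mm high, white cap (top 24 mm) whose thumb tab sticks out 14 mm at the top edge exactly above the label. Loose, upright in any one of the three tray bays. Origin: centre of its underside, z up; x points from the label through the vial, so the label looks along -x, roughly towards the robot.
- tall_vial_label (a point): Middle of the flat paper code label (30 mm wide, 46 mm high) on the tall vial: 24.5 mm out along the vial's -x and 70 mm above its underside. The axes are the vial's, so the reader's x must point along this x.
- short_vial: Capped amber vial, 46 mm diameter, 88 mm high, in another bay of the tray; leave it alone. Origin: centre of its underside.
- wide_vial: Capped amber vial, 62 mm diameter, 95 mm high, in another bay of the tray; leave it alone. Origin: centre of its underside.
- tray: Fixed white tray, 100 mm in its x, 256 mm in its y, walls 45 mm high and 3 mm thick, floor 5 mm thick, three bays side by side along y. Origin: centre of its underside.
- cup: White ceramic cup without a handle, round, 64 mm outside diameter (52 mm at the foot), 80 mm high, wall 4 mm, open at the top, empty, 0.15 to 0.26 kg. Loose, stands on the cart in front of the tall vial's label, 100 to 125 mm from the vial's centre. Origin: centre of its underside, z up.
- coaster: Fixed round cork coaster, 110 mm diameter, 6 mm thick, on the cart to one side of the tray. Origin: centre of its underside.
- dish: Fixed shallow black dish for the reader, 196 by 86 mm outside, 190 by 80 mm inside, long along its x, rim 12 mm above the cart, floor 4 mm above the cart. Origin: centre of its underside. The reader may lie in it either way round.
- tin: Bystander: round aluminium tin, 60 mm diameter, 30 mm high, loose, close to the cup on the side away from the vial (about 70 to 80 mm from the cup's centre to the tin's). Origin: centre of its underside.
- tweezers: Bystander: steel tweezers, 130 mm long along x, about 30 mm wide, 5 mm thick, lying flat on the cart nearest the robot. Origin: its middle, on the underside.
- jar: Bystander: glass jar with a cap, 76 mm diameter, 100 mm high, loose, on the other side of the tray from the coaster. Origin: centre of its underside.
- lotion: Bystander: white bottle, 60 mm diameter, 170 mm high, loose, standing far to one side. Origin: centre of its underside.
- plaster_box: Bystander: cardboard box, 70 by 110 mm, 50 mm high, loose, far to one side. Origin: centre of its underside.
Mind the look-alikes: they are no part of the job. What is shaped like the reader but turquoise is not meant. Of the things shaped like the dish, the black one is meant.

How it is judged:
By the outcome, as a careful person would: the job done as asked, in the order asked, and still so for the second after the job is handed in, with the robot touching nothing.
It also fails if it takes over 72 s, if anything falls off the work surface, if the arm or the gripper's body presses on something with over 40 N, if the wrist force passes 120 N, or if a joint passes its speed limit or range.

## Robot

A 6-joint arm with a two-finger parallel gripper is mounted at the origin on the work surface. World frame = base frame: x ahead of the robot, y to its left, z up, the work surface at z = 0. Lengths are in m, angles in degrees, forces in N, time in s.
With the tool pointing down it reaches from about 0.35 to 0.925 m from the base axis. Payload 6.4 kg.
Tool frame: the origin (TCP) lies between the finger pads; the fingertips stand 25 mm ahead of it and the grasp point (between the pads) lies 6 mm ahead of it; y points along the fingers, z is the direction in which the jaws open and shut, and the axes are right-handed (so a half turn about y gives the same grasp; the last joint's range is limited). The gripper opens to 94 mm and grips with 3 to 60 N. Pads are 16 mm wide; open, the fingers measure 119 mm over their backs; the gripper's body (75 mm by 177 mm) begins 78 mm behind the grasp point.
Start: joints at [-84.689, 14.043, 89.255, -0, 76.702, -9.975], TCP at [0.171, -0.627, 0.23] pointing down, gripper open.
Joint ranges: [-179.41, 179.41], [-58.25, 129.5], [7.25, 145.43], [-54.29, 234.29], [11.92, 165.04], [-157.13, 157.13]. Speed limits (degrees/s): [147.25, 147.25, 180, 180, 180, 180].

## Interface

Orientations are given as [roll, pitch, yaw] about the fixed x, y, z axes, in that order (R = Rz(yaw) Ry(pitch) Rx(roll)).
In Python, from bench import bot gives the robot as it stands.
- The arm moves only by the tool send_rows, never from a script. Its argument "steps" is a list that holds one entry, the list of rows, each a list of 7 numbers: the turn, a rotation vector about the tool's x, y, z in rad, then the shift along the tool's x, y, z in mm, then the closure, from -1 (fully open) to 1 (shut). A call has exactly 5 rows; each row shifts and turns the commanded pose from where the row before left it, along the tool's axes as they then stand; what a row does not reach is not made up. A row lasts 1/10 s, in which the tool goes at most 50 mm and 8.59 degrees, less where a joint would pass 70% of its speed; a pose out of reach is approached as far as the arm can. A call with a gripper value outside its range is refused whole. The fingers move at their own pace and stop on an object; the grip force is fixed at half the most. Time passes only in rows, so rows that do not move let the fingers close, or fill a call up. It gives the time, the measured TCP pose, the force and the opening at its end, in the units of the state.
- bot.observe(): the state, without advancing time (a new reading comes with each control period).
- bot.grab_frame(name): name is "scene" or "top"; returns a dict with "color" (480x640x3 uint8, blue, green, red), "range_z" (480x640 float32, m along the optical axis (not along the pixel's ray), 0 where there is no reading), "vertical_fov" (degrees; the focal length in pixels is half the picture's height over the tangent of half this angle, whatever the lens; pixels are square), "cx", "cy" (the principal point, pixels), "xyz" and "attitude" of the camera in the world. Camera axes: x right, y down, z forward; pixel columns grow to the right and rows downward; lengths in m; the calibration is good to about 2 mm. A picture is of the moment at which its call begins.
- bot.sign_off(): hands the job in, once; it reports no verdict.
The state is a dict: "clock": time; "joint_positions": joint angles; "joint_vel": joint speeds; "effort": joint torques, N m; "tool_pos": TCP position; "eef_rot": TCP orientation; "contact_force": force on the tool from outside, world axes, zero at the start; "ft_torque": the same for the moment, N m; "grip_width": finger opening in m.
Only numpy, scipy, OpenCV 4.12 (cv2) and the standard library are available. Lean on these libraries where they do the work, as an engineer would, in place of code of your own. Each camera call takes 0.05 s, during which the arm holds its last target.

## Working session

There is one attempt and no reset: what is moved stays moved. The work goes in short steps, Python scripts to look and compute and a tool call to move; the robot and the scene stay as the last step left them, time stands still between calls to the robot, and variables do not carry over. Pictures are saved under pics/ and viewed, and the job is handed in when it is done.

Besides the shell and the picture viewer there is one more tool, called after "Emit:" in YAML: its name, and indented under it one key for each argument. send_rows: Moves the arm, as the interface text tells. Its arguments: {"type":"object","properties":{"steps":{"type":"array","items":{"type":"array","items":{"type":"array","items":{"type":"number"}}}}},"required":["steps"]}

```bash
mkdir -p pics; ls
python3 - <<'E'
from bench import bot
import cv2,numpy as np
print(bot.observe())
for n in("scene","top"):
    f=bot.grab_frame(n)
    cv2.imwrite(f"pics/{n}0.png",f["color"]); np.savez(f"pics/{n}0.npz",**f)
    print(n,f["vertical_fov"],f["cx"],f["cy"],f["xyz"],f["attitude"])
E
```

```text
pics
{'clock': 0.0, 'joint_positions': array([-8.46901013e+01,  1.40836297e+01,  8.93231966e+01,  1.79428599e-03,
        7.67025865e+01, -9.97664817e+00]), 'joint_vel': array([ 0.10759035,  0.10812431, -0.0178218 ,  0.00977693, -0.01797546,
        0.04952375]), 'effort': array([ 1.91174709e-03, -4.15837419e+01, -3.14604163e+01,  6.86121290e-02,
        3.33451072e-02, -1.44963133e-04]), 'tool_pos': array([ 0.17131628, -0.62645027,  0.22936688]), 'eef_rot': array([-9.01074559e+01,  2.06743911e-02, -1.64713887e+02]), 'contact_force': array([-0.10088642,  0.8480742 ,  0.86072988]), 'ft_torque': array([ 0.00053206, -0.03108059, -0.03770002]), 'grip_width': 0.09391377524104826}
scene 48.830329108365845 315.4581708902212 239.1396519758656 [1.26029684 0.57056652 1.16088206] [-139.13994134   -1.04622378  128.07302262]
top 49.38814630306784 321.66538604238144 246.66396550159305 [0.33159569 0.01012103 1.47081641] [-172.11825643   -0.3278808   -90.08866444]
```

View pics/scene0.png

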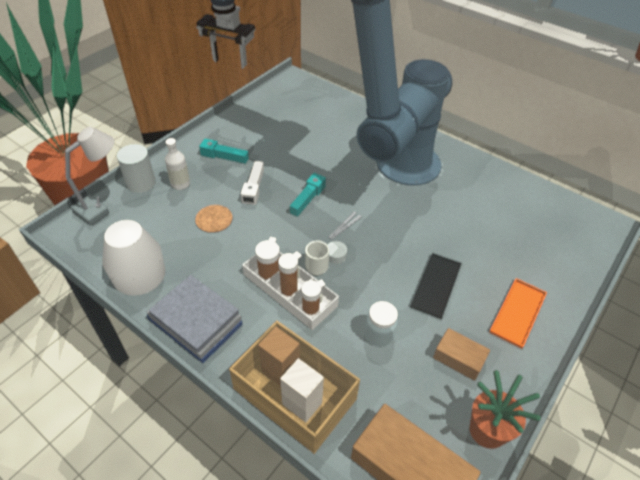

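View pics/top0.png

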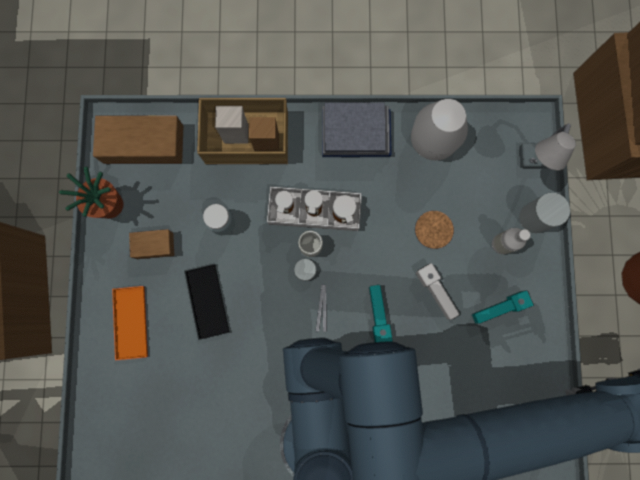

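The top view shows the white reader at (438,290), with turquoise look-alikes at (380,312) and (503,307). The black dish is at (207,300), with an orange look-alike at (130,322). The coaster is at (435,230), the cup at (310,243), and the tin at (305,268). The tray is at (314,208) with three vials. Next I'll enlarge crops and build point clouds.

```bash
cat > h.py <<'E'
import numpy as np,cv2
from scipy.spatial.transform import Rotation as R
def cloud(f):
    fl=240/np.tan(np.radians(float(f["vertical_fov"]))/2)
    z=f["range_z"]; v,u=np.mgrid[:480,:640]
    p=np.stack([(u-f["cx"])/fl*z,(v-f["cy"])/fl*z,z],-1)
    w=p@R.from_euler('xyz',f["attitude"],degrees=True).as_matrix().T+f["xyz"]
    w[z==0]=np.nan
    return w
def proj(f,P):
    fl=240/np.tan(np.radians(float(f["vertical_fov"]))/2)
    q=(np.atleast_2d(P)-f["xyz"])@R.from_euler('xyz',f["attitude"],degrees=True).as_matrix()
    return np.c_[fl*q[:,0]/q[:,2]+f["cx"],fl*q[:,1]/q[:,2]+f["cy"]]
def pix(f,u,v,zw):
    fl=240/np.tan(np.radians(float(f["vertical_fov"]))/2)
    d=R.from_euler('xyz',f["attitude"],degrees=True).as_matrix()@np.array([(u-f["cx"])/fl,(v-f["cy"])/fl,1])
    return f["xyz"]+d*(zw-f["xyz"][2])/d[2]
def load(n): return dict(np.load(n))
E
python3 - <<'E'
from h import *
t=load("pics/top0.npz");s=load("pics/scene0.npz")
c=cv2.resize(t["color"][170:350,190:470],None,fx=2.85,fy=2.85,interpolation=cv2.INTER_CUBIC);cv2.imwrite("pics/c1.png",c)
c=cv2.resize(s["color"][220:330,230:360],None,fx=5,fy=5,interpolation=cv2.INTER_CUBIC);cv2.imwrite("pics/c2.png",c)
W=cloud(t)
for n,(u,v) in dict(reader=(438,290),readerhead=(430,274),dish=(207,300),coaster=(435,230),tin=(305,268),v1=(285,203),v2=(314,203),v3=(345,208),table=(260,260),cup=(310,243),jar=(216,216)).items(): print(n,W[v,u].round(3))
W=cloud(s)
for n,(u,v) in dict(v1=(311,290),v2=(290,261),v3=(267,248),table=(200,260)).items(): print(n,W[v,u].round(3))
E
```

```text
reader [ 0.41  -0.318  0.037]
readerhead [ 0.453 -0.294  0.05 ]
dish [0.384 0.321 0.007]
coaster [ 0.582 -0.322  0.006]
tin [0.471 0.048 0.03 ]
v1 [0.64  0.1   0.099]
v2 [0.632 0.022 0.135]
v3 [ 0.626 -0.061  0.101]
table [0.497 0.176 0.004]
cup [0.546 0.035 0.001]
jar [0.604 0.284 0.1  ]
v1 [0.66  0.111 0.096]
v2 [0.643 0.031 0.13 ]
v3 [ 0.632 -0.057  0.105]
table [ 0.719 -0.237 -0.002]
```

View pics/c1.png

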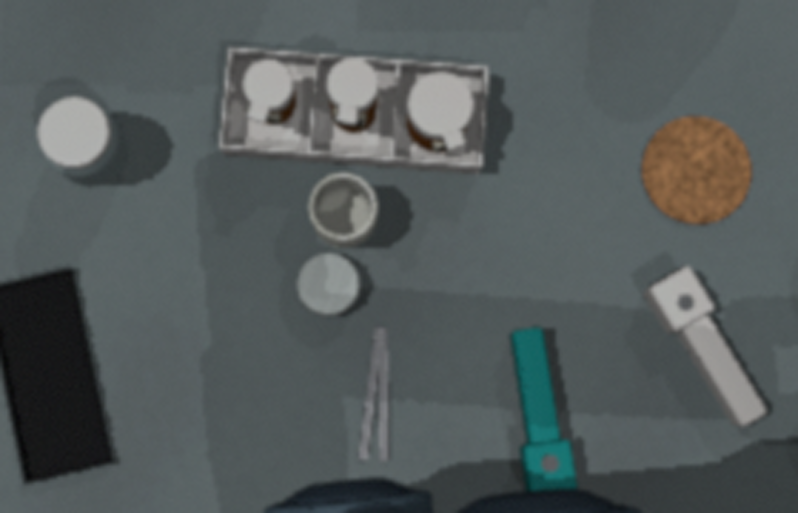

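View pics/c2.png

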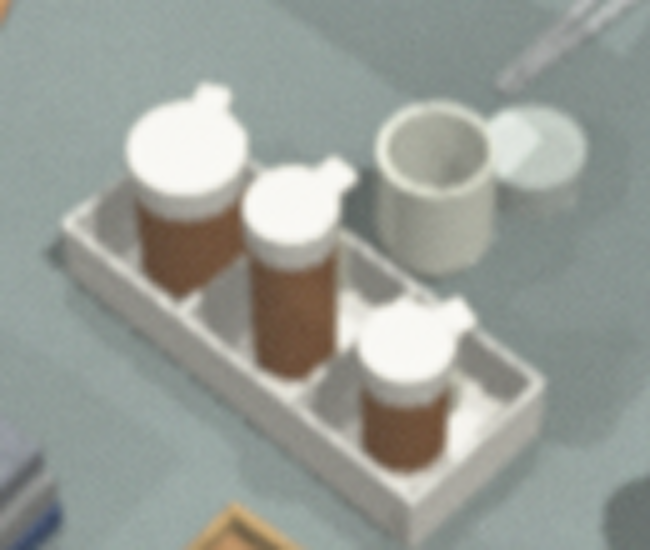

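```bash
python3 - <<'E'
from h import *
for n in("top0","scene0"):
    f=load(f"pics/{n}.npz");W=cloud(f);c=f["color"].astype(int)
    def sel(cx,cy,r,lo,hi,white=None):
        m=(np.hypot(W[...,0]-cx,W[...,1]-cy)<r)&(W[...,2]>lo)&(W[...,2]<hi)
        if white: m&=c.min(-1)>white
        return m
    def circ(name,m,zt,close=False):
        # contour of mask -> back-project to plane zt -> robust circle
        cs,_=cv2.findContours(m.astype(np.uint8),cv2.RETR_EXTERNAL,cv2.CHAIN_APPROX_NONE)
        k=max(cs,key=cv2.contourArea)
        (u,v),r=cv2.minEnclosingCircle(k)
        M=cv2.moments(m.astype(np.uint8),True); 
        print(n,name,m.sum(),"minEnc",pix(f,u,v,zt).round(4)[:2],"cent",pix(f,M['m10']/M['m00'],M['m01']/M['m00'],zt).round(4)[:2], "zmed",np.nanmedian(W[m][:,2]).round(4))
    circ("tallcap",sel(.635,.025,.045,.118,.145),.13)
    circ("cup",sel(.546,.035,.045,.065,.1),.08)
    circ("tin",sel(.471,.048,.036,.02,.045),.03)
    circ("jar",sel(.604,.284,.05,.085,.12),.10)
    co=(c[...,2]-c[...,0]>45)&(np.hypot(W[...,0]-.582,W[...,1]+.322)<.09)&(W[...,2]<.02)
    circ("coaster",co,.006)
    circ("lotion",sel(.55,-.53,.09,.1,.2),.17)
    for nm,lo,hi,zt in(("head",.0405,.06,.044),("handle",.028,.0395,.038),("all",.02,.06,.04)):
        m=sel(.41,-.315,.13,lo,hi,130)
        k=np.argwhere(m)[:,::-1].astype(np.float32)
        rc=cv2.minAreaRect(k);b=cv2.boxPoints(rc)
        print(n,nm,len(k),"c",pix(f,*rc[0],zt).round(4),"corners",[pix(f,*q,zt)[:2].round(4).tolist() for q in b], np.nanmedian(W[m][:,2]))
    m=(c.max(-1)<50)&(abs(W[...,0]-.39)<.15)&(abs(W[...,1]-.32)<.09)
    k=max(cv2.findContours(m.astype(np.uint8),0,1)[0],key=cv2.contourArea);rc=cv2.minAreaRect(k)
    b=[pix(f,*q,.010)[:2] for q in cv2.boxPoints(rc)]
    print(n,"dish",pix(f,*rc[0],.01).round(4),np.round(b,4).tolist())
E
python3 -c "
from h import *
t=load('pics/top0.npz');f=t
cv2.imwrite('pics/c3.png',cv2.resize(t['color'][185:260,260:370],None,fx=7,fy=7,interpolation=cv2.INTER_CUBIC))
cv2.imwrite('pics/c4.png',cv2.resize(t['color'][255:325,410:470],None,fx=8,fy=8,interpolation=cv2.INTER_CUBIC))"
```

```text
top0 tallcap 295 minEnc [0.6374 0.0271] cent [0.6398 0.0247] zmed 0.1305
top0 cup 136 minEnc [0.5364 0.0341] cent [0.5364 0.0335] zmed 0.0789
top0 tin 364 minEnc [0.4683 0.0487] cent [0.4688 0.0488] zmed 0.0305
top0 jar 496 minEnc [0.6042 0.2853] cent [0.6042 0.2855] zmed 0.1004
top0 coaster 1083 minEnc [ 0.5843 -0.319 ] cent [ 0.5843 -0.3189] zmed 0.0071
top0 lotion 767 minEnc [ 0.536  -0.4889] cent [ 0.5567 -0.5179] zmed 0.1207
top0 head 349 c [ 0.4063 -0.3195  0.044 ] corners [[0.4616, -0.2612], [0.4845, -0.2985], [0.3516, -0.3772], [0.3293, -0.3402]] 0.04374419002619545
top0 handle 209 c [ 0.4032 -0.3204  0.038 ] corners [[0.4592, -0.2665], [0.4758, -0.2915], [0.3477, -0.3737], [0.3316, -0.3489]] 0.03749022006482905
top0 all 619 c [ 0.406  -0.3207  0.04  ] corners [[0.462, -0.262], [0.4849, -0.2994], [0.3507, -0.3788], [0.3283, -0.3418]] 0.04114332262875742
top0 dish [0.3806 0.3211 0.01  ] [[0.4673, 0.3877], [0.4858, 0.3005], [0.2953, 0.2556], [0.2776, 0.3414]]
scene0 tallcap 308 minEnc [0.6443 0.0325] cent [0.646  0.0294] zmed 0.1296
scene0 cup 226 minEnc [0.5446 0.04  ] cent [0
[... 185 characters left out ...]
minEnc [ 0.5843 -0.3205] cent [ 0.5869 -0.3166] zmed 0.006
scene0 lotion 546 minEnc [ 0.5696 -0.4631] cent [ 0.5984 -0.4793] zmed 0.1202
scene0 head 183 c [ 0.4152 -0.3143  0.044 ] corners [[0.4855, -0.2964], [0.3573, -0.3809], [0.341, -0.3331], [0.4694, -0.252]] 0.04339093823900164
scene0 handle 207 c [ 0.41   -0.3134  0.038 ] corners [[0.4859, -0.2965], [0.341, -0.3804], [0.3297, -0.3313], [0.4742, -0.2511]] 0.03666839437111613
scene0 all 453 c [ 0.4143 -0.3091  0.04  ] corners [[0.4934, -0.2937], [0.3431, -0.3809], [0.3303, -0.3254], [0.4802, -0.2426]] 0.039328788325085684Traceback (most recent call last):
  File "<stdin>", line 28, in <module>
ValueError: max() iterable argument is empty
```

View pics/c3.png

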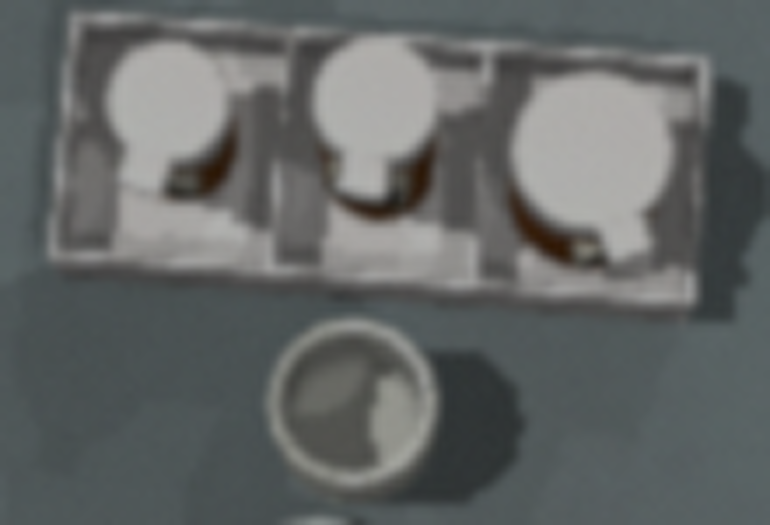

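View pics/c4.png

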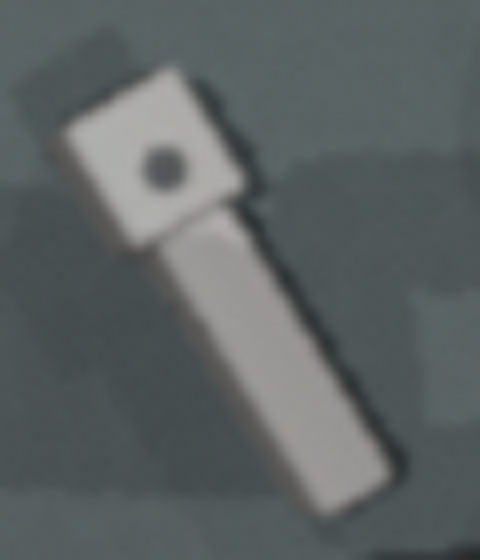

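```bash
cat > fit.py <<'E'
from h import *
from scipy.optimize import minimize
t=load("pics/top0.npz");s=load("pics/scene0.npz")
def P(X,Y,sc,ou,ov,z,f=t): return pix(f,(X+.5)/sc-.5+ou,(Y+.5)/sc-.5+ov,z)[:2]
fr=P(118,98,8,410,255,.044); bk=P(360,498,8,410,255,.038); bt=P(165,168,8,410,255,.045); d=fr-bk
print("reader front",fr,"back",bk,"len",np.linalg.norm(d),"yaw",np.degrees(np.arctan2(d[1],d[0])),"mid",(fr+bk)/2,"button",bt, "head corners",[P(x,y,8,410,255,.044).round(4).tolist() for x,y in((172,65),(65,132),(140,248),(247,187))])
print("cup rim",P(353,404,7,260,185,.08))
# tall cap fit
g=cv2.resize(t["color"][185:260,260:370],None,fx=8,fy=8,interpolation=cv2.INTER_CUBIC).min(-1).astype(float)
v,u=np.mgrid[:g.shape[0],:g.shape[1]]
def render(p,w=.016):
    x,y,yaw=p[:3];w=p[3]
    a=np.linspace(0,2*np.pi,90);c,s_=np.cos(yaw),np.sin(yaw)
    pts=[np.c_[.023*np.cos(a),.023*np.sin(a)],np.array([[-.037,-w/2],[-.037,w/2],[0,w/2],[0,-w/2]])]
    m=np.zeros(g.shape,np.uint8)
    for q in pts:
        Q=np.c_[x+c*q[:,0]-s_*q[:,1],y+s_*q[:,0]+c*q[:,1],np.full(len(q),.13)]
        uv=proj(t,Q);uv=(uv-[260,185]+.5)*8-.5
        cv2.fillPoly(m,[np.round(uv*16).astype(np.int32)],1,shift=4)
    return m
gi=cv2.GaussianBlur(np.clip((g-150)/40,-1,1),(0,0),3)
roi=(u>300/7*8)&(u<450/7*8)&(v<210/7*8)
best=None
for y0 in np.radians([-20,-10,0,10]):
    r=minimize(lambda p:-((gi*roi)[render(p)>0]).sum(),[.638,.025,y0,.015],method="Nelder-Mead",options=dict(initial_simplex=np.array([.638,.025,y0,.015])+np.vstack([np.zeros(4),np.diag([.004,.004,.15,.003])])))
    print(r.fun,r.x[:2].round(4),np.degrees(r.x[2]).round(2),r.x[3].round(4))
    if best is None or r.fun<best.fun: best=r
o=cv2.resize(t["color"][185:260,260:370],None,fx=7,fy=7,interpolation=cv2.INTER_CUBIC)
m=cv2.resize(render(best.x),(o.shape[1],o.shape[0]))
cv2.drawContours(o,cv2.findContours(m,0,1)[0],-1,(0,0,255),1);
b=best.x
o2=cv2.resize(s["color"][220:330,230:360],None,fx=5,fy=5,interpolation=cv2.INTER_CUBIC)
a=np.linspace(0,2*np.pi,90)
for pts in (np.c_[b[0]+.023*np.cos(a),b[1]+.023*np.sin(a),a*0+.13],np.c_[.536+.032*np.cos(a),.034+.032*np.sin(a),a*0+.08],np.c_[.536+.026*np.cos(a),.034+.026*np.sin(a),a*0],np.array([[b[0],b[1],.13],[b[0]-.037*np.cos(b[2]),b[1]-.037*np.sin(b[2]),.13]])):
    for im,f,sc,of in((o2,s,5,(230,220)),(o,t,7,(260,185))):
        uv=(proj(f,pts)-of+.5)*sc-.5
        cv2.polylines(im,[np.round(uv).astype(np.int32)],False,(0,0,255),1)
cv2.imwrite("pics/f1.png",o);cv2.imwrite("pics/f2.png",o2)
c=t["color"].astype(int)
for nm,m in(("top",c.max(-1)<45),):
    m=m.astype(np.uint8);m[:,:170]=0;m[:,245:]=0;m[:250]=0;m[350:]=0
    k=max(cv2.findContours(m,0,1)[0],key=cv2.contourArea);rc=cv2.minAreaRect(k);bb=np.array([pix(t,*q,.012)[:2] for q in cv2.boxPoints(rc)])
    print("dish",rc,bb.mean(0),bb.round(4).tolist())
E
python3 fit.py
```

```text
reader front [ 0.47299589 -0.28036608] back [ 0.33670957 -0.3601995 ] len 0.15794725764664894 yaw 30.36080167668925 mid [ 0.40485273 -0.32028279] button [ 0.44880535 -0.29559204] head corners [[0.4844, -0.2993], [0.4613, -0.2618], [0.4215, -0.2864], [0.4423, -0.3237]]
cup rim [0.53605289 0.03326024]
-7251.482769871428 [0.6447 0.0235] -10.7 0.0125
-7265.201031345738 [0.6448 0.0237] -10.29 0.0129
-7261.103237432782 [0.645  0.0239] -9.22 0.0133
-7269.581381337568 [0.6448 0.0239] -10.1 0.0135
dish ((206.73658752441406, 301.2707214355469), (69.98271942138672, 31.63889503479004), 77.90524291992188) [0.38148802 0.32112587] [[0.4668, 0.3872], [0.4854, 0.3012], [0.2958, 0.2558], [0.2779, 0.3404]]
```

```bash
python3 -c "
import cv2,numpy as np
a=cv2.imread('pics/f1.png');b=cv2.imread('pics/f2.png')
a=cv2.resize(a,(440,300));b=cv2.resize(b,(354,300));
cv2.imwrite('pics/f3.png',np.hstack([a,b]))"
```

```text
(no output)
```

View pics/f1.png

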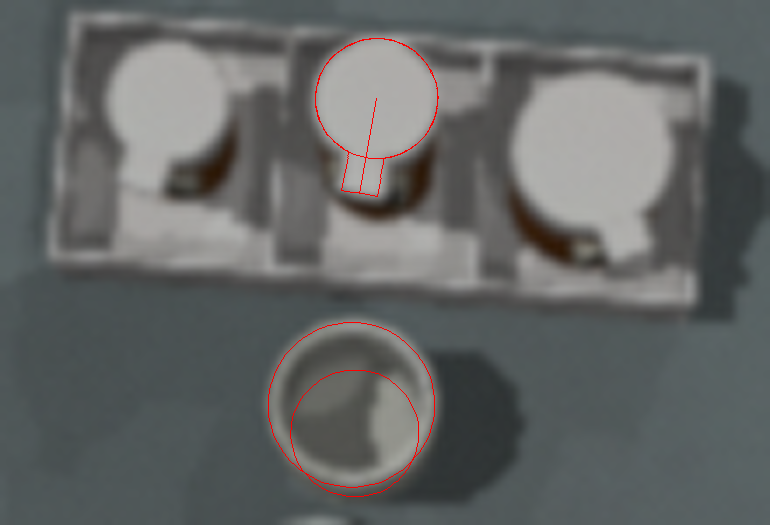

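View pics/f2.png

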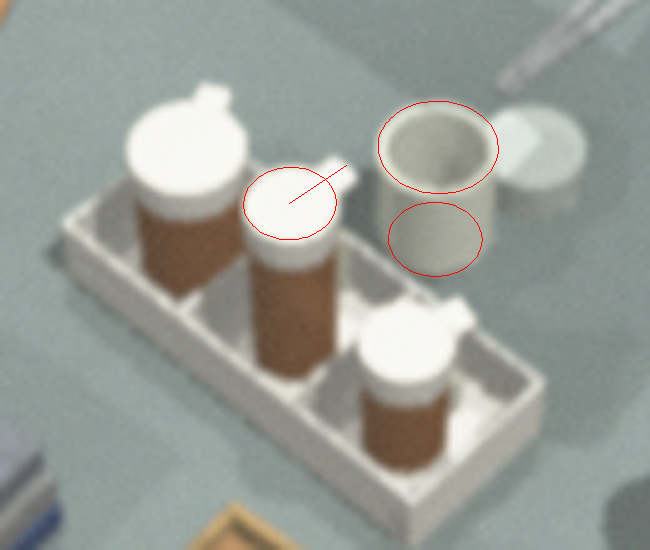

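Overlays of the fitted poses match both cameras. The tall vial is in the middle bay at about (0.645, 0.024), with its label yaw about −10°. The cup is at (0.536, 0.034), the coaster at (0.584, −0.319), the reader at (0.405, −0.320) with yaw about 30.4°, and the dish at (0.381, 0.321) with yaw about 13.5°. I'll move towards the cup first.

Emit:
send_rows:
  steps:
    - [[0, 0.1334, 0, 0, 0, 0, -1], [0, 0.1334, 0, 0, 0, 0, -1], [0, 0, 0, -22, 0, -40, -1], [0, 0, 0, -22, 0, -40, -1], [0, 0, 0, -22, 0, -40, -1]]

```text
clock: 0.6
tool_pos: [0.2377, -0.5054, 0.2297]
eef_rot: [-90.1, -0.0, 179.9]
contact_force: [0.8, 0.5, -0.3]
grip_width: 0.0938
```

Emit:
send_rows:
  steps:
    - [[0, 0, 0, -23, 0, -42, -1], [0, 0, 0, -23, 0, -42, -1], [0, 0, 0, -23, 0, -42, -1], [0, 0, 0, -23, 0, -42, -1], [0, 0, 0, -23, 0, -42, -1]]

```text
clock: 1.1
tool_pos: [0.3527, -0.295, 0.2302]
eef_rot: [-90.0, -0.0, 180.0]
contact_force: [0.6, -0.3, -0.2]
grip_width: 0.0938
```

Emit:
send_rows:
  steps:
    - [[0, 0, 0, -23, 0, -42, -1], [0, 0, 0, -23, 0, -42, -1], [0, 0, 0, -23, 0, -42, -1], [0, 0, 0, -23, 0, -42, -1], [0, 0, 0, -23, 0, -42, -1]]

```text
clock: 1.6
tool_pos: [0.4678, -0.085, 0.2303]
eef_rot: [-90.0, 0.0, 180.0]
contact_force: [0.5, -0.3, 0.7]
grip_width: 0.0941
```

Emit:
send_rows:
  steps:
    - [[0, 0, 0, -23, 0, -40, -1], [0, 0, 0, -23, 0, -40, -1], [0, 0, 0, -22, 0, -38, -1], [0, 0, 0, 0, 15, 0, -1], [0, 0, 0, 0, 15, 0, -1]]

```text
clock: 2.1
tool_pos: [0.5353, 0.0317, 0.1994]
eef_rot: [-90.0, -0.0, -179.9]
contact_force: [0.6, 0.2, -0.1]
grip_width: 0.0941
```

Emit:
send_rows:
  steps:
    - [[0, 0, 0, -0.7, 30, -2, -1], [0, 0, 0, 0, 40, 0, -1], [0, 0, 0, 0, 40, 0, -1], [0, 0, 0, 0, 20, 0, -1], [0, 0, 0, 0, 11, 0, -1]]

```text
clock: 2.6
tool_pos: [0.5331, 0.032, 0.056]
eef_rot: [-90.0, -0.3, 179.9]
contact_force: [1.0, 1.1, -0.1]
grip_width: 0.0938
```

Run:
```python
from bench import bot
from h import *
a=bot.grab_frame("scene");b=bot.grab_frame("top")
A=cv2.resize(a["color"][190:310,240:400],(800,600),interpolation=3);B=cv2.resize(b["color"][180:300,240:400],(800,600),interpolation=3)
cv2.imwrite("pics/g1.png",np.vstack([A[::2,::2],B[::2,::2]]))
```

```text
(no output)
```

View pics/g1.png

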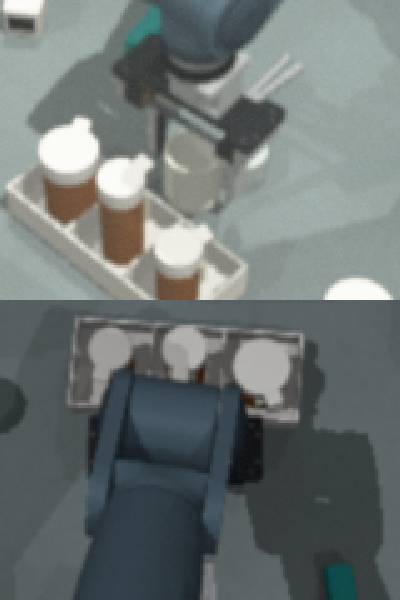

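The cup stands between the open fingers (top panel, at 190,170) and nothing has been touched. I'll close now.

Emit:
send_rows:
  steps:
    - [[0, 0, 0, -1.5, 0, -1, -1], [0, 0, 0, 0, 0, 0, -0.5], [0, 0, 0, 0, 0, 0, 1], [0, 0, 0, 0, 0, 0, 1], [0, 0, 0, 0, 0, 0, 1]]

```text
clock: 3.2
tool_pos: [0.5379, 0.034, 0.06]
eef_rot: [-90.0, 0.1, -180.0]
contact_force: [-0.9, -0.6, 0.4]
grip_width: 0.0657
```

Emit:
send_rows:
  steps:
    - [[0, 0, 0, 0, 0, 0, 1], [0, 0, 0, 0, 0, 0, 1], [0, 0, 0, 0, 0, 0, 1], [0, 0, 0, 0, 0, 0, 1], [0, 0, 0, 0, 0, 0, 1]]

```text
clock: 3.7
tool_pos: [0.5378, 0.0339, 0.0599]
eef_rot: [-90.0, 0.0, -180.0]
contact_force: [-1.3, 0.1, 5.4]
grip_width: 0.0628
```

Emit:
send_rows:
  steps:
    - [[0, 0, 0, 0, -5, 0, 1], [0, 0, 0, 0, -10, 0, 1], [0, 0, 0, 0, -20, 0, 1], [0, 0, 0, 0, -30, 0, 1], [0, 0, 0, 0, -30, 0, 1]]

```text
clock: 4.2
tool_pos: [0.5369, 0.0342, 0.1551]
eef_rot: [-90.0, -0.1, 180.0]
contact_force: [0.2, 0.0, -2.4]
grip_width: 0.063
```

Emit:
send_rows:
  steps:
    - [[0, 0, 0, 0, -15, 10, 1], [0, 0, 0, 0, 0, 25, 1], [0, 0, 0, 0, 0, 35, 1], [0, 0, 0, -5, 0, 40, 1], [0, 0, 0, -7, 0, 40, 1]]

```text
clock: 4.7
tool_pos: [0.5488, -0.1176, 0.1689]
eef_rot: [-90.0, -0.1, -180.0]
contact_force: [0.5, 0.3, -1.6]
grip_width: 0.0622
```

Emit:
send_rows:
  steps:
    - [[0, 0, 0, -7, 0, 40, 1], [0, 0, 0, -7, 0, 40, 1], [0, 0, 0, -7, 0, 40, 1], [0, 0, 0, -7, 0, 40, 1], [0, 0, 0, -7, 0, 25, 1]]

```text
clock: 5.2
tool_pos: [0.5837, -0.3043, 0.1686]
eef_rot: [-90.0, -0.1, 179.9]
contact_force: [-0.3, -0.4, -1.3]
grip_width: 0.0631
```

Emit:
send_rows:
  steps:
    - [[0, 0, 0, 0, 0, 18, 1], [0, 0, 0, 0, 20, 0, 1], [0, 0, 0, 0, 25, 0, 1], [0, 0, 0, 0, 20, 0, 1], [0, 0, 0, 0, 10, 0, 1]]

```text
clock: 5.7
tool_pos: [0.5828, -0.3179, 0.0915]
eef_rot: [-90.2, -0.2, -180.0]
contact_force: [0.5, -0.3, -1.3]
grip_width: 0.0628
```

Emit:
send_rows:
  steps:
    - [[0, 0, 0, -1, 10, 1, 1], [0, 0, 0, 0, 6, 0, 1], [0, 0, 0, 0, 4, 0, 1], [0, 0, 0, 0, 2, 0, 1], [0, 0, 0, 0, 1, 0, 1]]

```text
clock: 6.2
tool_pos: [0.5859, -0.3202, 0.0719]
eef_rot: [-90.0, 0.0, -180.0]
contact_force: [-0.8, 0.5, -1.8]
grip_width: 0.0629
```

Emit:
send_rows:
  steps:
    - [[0, 0, 0, 0, 2, 0, 1], [0, 0, 0, 0, 1, 0, 1], [0, 0, 0, 0, 1, 0, 1], [0, 0, 0, 0, 0.5, 0, 1], [0, 0, 0, 0, 0, 0, 1]]

```text
clock: 6.7
tool_pos: [0.5855, -0.32, 0.0669]
eef_rot: [-90.0, -0.0, -180.0]
contact_force: [-0.1, 0.2, -2.2]
grip_width: 0.0626
```

Emit:
send_rows:
  steps:
    - [[0, 0, 0, 0, 0.5, 0, 1], [0, 0, 0, 0, 0.5, 0, 1], [0, 0, 0, 0, 0.5, 0, 1], [0, 0, 0, 0, 0, 0, 1], [0, 0, 0, 0, 0, 0, 1]]

```text
clock: 7.2
tool_pos: [0.5857, -0.3201, 0.0659]
eef_rot: [-90.0, 0.0, -180.0]
contact_force: [-2.2, 1.1, 2.8]
grip_width: 0.0628
```

Contact registers: the force along z went from −2.2 to +2.8 N. I'll release.

Emit:
send_rows:
  steps:
    - [[0, 0, 0, 0, 0, 0, 0.2], [0, 0, 0, 0, 0, 0, -0.5], [0, 0, 0, 0, 0, 0, -1], [0, 0, 0, 0, 0, 0, -1], [0, 0, 0, 0, 0, 0, -1]]

```text
clock: 7.7
tool_pos: [0.5856, -0.3201, 0.0653]
eef_rot: [-90.0, 0.0, 180.0]
contact_force: [-0.4, 1.0, 0.5]
grip_width: 0.0913
```

Emit:
send_rows:
  steps:
    - [[0, 0, 0, 0, 0, 0, -1], [0, 0, 0, 0, -10, 0, -1], [0, 0, 0, 0, -30, 0, -1], [0, 0, 0, 0, -40, 0, -1], [0, 0, 0, 0, -40, 0, -1]]

```text
clock: 8.2
tool_pos: [0.5853, -0.3198, 0.1871]
eef_rot: [-90.0, -0.0, 180.0]
contact_force: [0.7, 0.1, 0.7]
grip_width: 0.0944
```

Run:
```python
from bench import bot
from h import *
b=bot.grab_frame("scene");cv2.imwrite("pics/g2.png",b["color"])
b=bot.grab_frame("top");cv2.imwrite("pics/g3.png",b["color"])
```

```text
(no output)
```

View pics/g2.png

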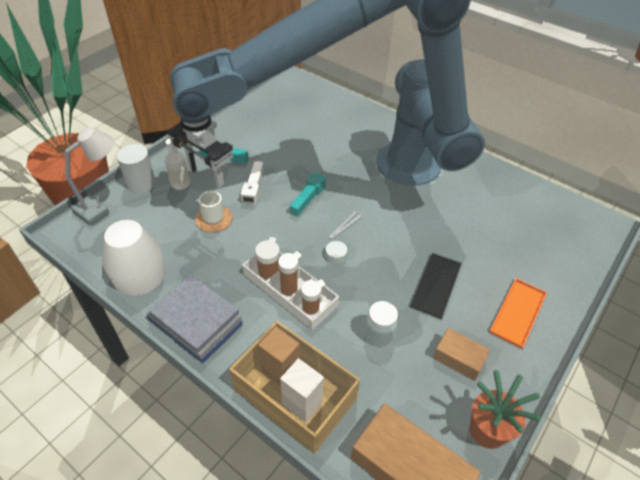

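The cup stands upright and centred on the coaster, at (210,207) in the scene view. The tin, vials and tray are unmoved. The three reader-shaped things in the top view are the white one at (438,290) and turquoise ones at (380,312) and (503,307). The white one with the round button fits, and the enlarged crop c4 confirmed it. I'll turn and go there.

Emit:
send_rows:
  steps:
    - [[0, -0.1325, 0, 0, 0, 0, -1], [0, -0.1325, 0, 0, 0, 0, -1], [0, -0.1325, 0, 0, 0, 0, -1], [0, -0.1325, 0, 0, 0, 0, -1], [0, 0, 0, 20, 0, -12, -1]]

```text
clock: 8.8
tool_pos: [0.5631, -0.3196, 0.1853]
eef_rot: [-90.0, 0.0, -149.4]
contact_force: [0.1, -0.2, 0.8]
grip_width: 0.094
```

Emit:
send_rows:
  steps:
    - [[0, 0, 0, 36, 0, -22, -1], [0, 0, 0, 36, 0, -22, -1], [0, 0, 0, 36, 0, -22, -1], [0, 0, 0, 20, 0, -12.6, -1], [0, 0, 0, 0, 20, 0, -1]]

```text
clock: 9.3
tool_pos: [0.411, -0.3178, 0.1677]
eef_rot: [-89.7, 0.0, -149.8]
contact_force: [1.0, -0.3, 0.1]
grip_width: 0.094
```

Run:
```python
from bench import bot
from h import *
o=bot.observe();p=o["tool_pos"];y=np.radians(o["eef_rot"][2]);print(p,o["eef_rot"])
d=np.array([.4118,-.3163])-p[:2];print("tool dx",d@[np.cos(y),np.sin(y)],"dz",d@[-np.sin(y),np.cos(y)])
for n in("scene","top"):
    b=bot.grab_frame(n);cv2.imwrite(f"pics/g4{n}.png",b["color"])
a=cv2.imread("pics/g4scene.png")[130:230,190:320];b=cv2.imread("pics/g4top.png")[220:340,390:546]
cv2.imwrite("pics/g4.png",np.vstack([cv2.resize(a,(390,300),interpolation=3),cv2.resize(b,(390,300),interpolation=3)]))
```

```text
[ 0.41099759 -0.31782513  0.16768102] [-8.97077270e+01  2.85796575e-02 -1.49762343e+02]
tool dx -0.001461272918313124 dz -0.0009135443483767087
```

View pics/g4.png

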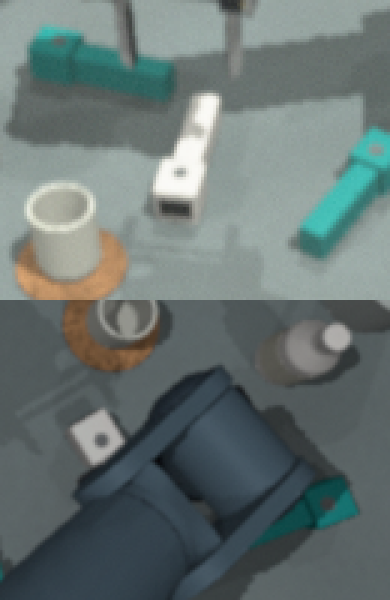

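Emit:
send_rows:
  steps:
    - [[0, 0, 0, 0, 30, -0.5, -1], [0, 0, 0, 0, 40, 0, -1], [0, 0, 0, 0, 35, 0, -1], [0, 0, 0, 0, 20, 0, -1], [0, 0, 0, 0, 8, 0, -1]]

```text
clock: 9.9
tool_pos: [0.4112, -0.315, 0.0304]
eef_rot: [-90.2, -0.0, -149.6]
contact_force: [-0.1, 0.3, -0.5]
grip_width: 0.0939
```

Emit:
send_rows:
  steps:
    - [[0, 0, 0, 0, 2, 0, -1], [0, 0, 0, 0, 0, 0, -0.5], [0, 0, 0, 0, 0, 0, -0.2], [0, 0, 0, 0, 0, 0, 0.2], [0, 0, 0, 0, 0, 0, 1]]

```text
clock: 10.4
tool_pos: [0.4122, -0.3167, 0.0313]
eef_rot: [-89.9, 0.0, -149.6]
contact_force: [-0.9, 0.3, -0.4]
grip_width: 0.0658
```

Emit:
send_rows:
  steps:
    - [[0, 0, 0, 0, 0, 0, 1], [0, 0, 0, 0, 0, 0, 1], [0, 0, 0, 0, 0, 0, 1], [0, 0, 0, 0, 0, 0, 1], [0, 0, 0, 0, 0, 0, 1]]

```text
clock: 10.9
tool_pos: [0.4119, -0.3163, 0.0305]
eef_rot: [-90.0, 0.0, -149.6]
contact_force: [0.2, -1.3, -0.8]
grip_width: 0.0302
```

Emit:
send_rows:
  steps:
    - [[0, 0, 0, 0, 0, 0, 1], [0, 0, 0, 0, 0, 0, 1], [0, 0, 0, 0, -5, 0, 1], [0, 0, 0, 0, -15, 0, 1], [0, 0, 0, 0, -20, 0, 1]]

```text
clock: 11.4
tool_pos: [0.4111, -0.3154, 0.0706]
eef_rot: [-90.2, -0.0, -149.6]
contact_force: [-0.9, -0.2, -2.8]
grip_width: 0.0297
```

Emit:
send_rows:
  steps:
    - [[0, 0.141, 0, 0, -10, 0, 1], [0, 0.141, 0, 0, -12, 0, 1], [0, 0.141, 0, 0, -12, 0, 1], [0, 0.141, 0, 0, -10, 0, 1], [0, 0.141, 0, 0, 0, 0, 1]]

```text
clock: 11.9
tool_pos: [0.4126, -0.317, 0.1172]
eef_rot: [-89.9, 0.2, 169.6]
contact_force: [1.1, 0.3, -2.8]
grip_width: 0.0298
```

```bash
cat > q.py <<'E'
from bench import bot
from h import *
import sys
o=bot.observe();p=o["tool_pos"];y=np.radians(o["eef_rot"][2]);print(p.round(4),o["eef_rot"].round(2))
tx,ty,tz=map(float,sys.argv[1:4])
d=np.array([tx,ty])-p[:2];print("tool mm x",1e3*d@[np.cos(y),np.sin(y)],"y",1e3*(p[2]-tz),"z",1e3*d@[-np.sin(y),np.cos(y)])
E
python3 q.py .4858 .0519 .0835
```

```text
[ 0.4126 -0.317   0.1172] [-89.86   0.17 169.64]
tool mm x -5.690860993096081 y 33.65000501017879 z -376.09726452160317
```

Emit:
send_rows:
  steps:
    - [[0, 0, 0, 0, 0, -15, 1], [0, 0, 0, 0, 0, -35, 1], [0, 0, 0, -1, 0, -45, 1], [0, 0, 0, -1, 0, -45, 1], [0, 0, 0, -1, 0, -45, 1]]

```text
clock: 12.4
tool_pos: [0.4465, -0.1319, 0.1146]
eef_rot: [-90.0, -0.0, 170.1]
contact_force: [1.9, -0.7, -2.5]
grip_width: 0.0301
```

Emit:
send_rows:
  steps:
    - [[0, 0, 0, -1, 0, -45, 1], [0, 0, 0, -1, 0, -45, 1], [0, 0, 0, -1, 0, -45, 1], [0, 0, 0, -1, 10, -35, 1], [0, 0, 0, 0, 10, -16, 1]]

```text
clock: 12.9
tool_pos: [0.4828, 0.0514, 0.0947]
eef_rot: [-90.0, 0.0, 170.4]
contact_force: [-0.1, -0.7, -2.8]
grip_width: 0.0297
```

Emit:
send_rows:
  steps:
    - [[0, 0, 0, 0, 8, -5, 1], [0, 0, 0, 0, 5, 0, 1], [0, 0, 0, 0, 2, 0, 1], [0, 0, 0, 0, 0, 0, 1], [0, 0, 0, 0, 0, 0, 1]]

```text
clock: 13.4
tool_pos: [0.4844, 0.052, 0.0798]
eef_rot: [-90.0, 0.0, 169.9]
contact_force: [-0.4, 0.2, -2.6]
grip_width: 0.0296
```

```bash
python3 q.py .4858 .0519 .0835
python3 - <<'E'
from bench import bot
from h import *
for n in("scene","top"):
    b=bot.grab_frame(n);cv2.imwrite(f"pics/g5{n}.png",b["color"]);np.savez(f"pics/g5{n}.npz",**b)
a=cv2.imread("pics/g5scene.png")[190:310,230:390];b=cv2.imread("pics/g5top.png")[170:290,240:400]
cv2.imwrite("pics/g5a.png",cv2.resize(a,(800,600),interpolation=3));cv2.imwrite("pics/g5b.png",cv2.resize(b,(800,600),interpolation=3))
E
```

```text
[0.4844 0.052  0.0798] [-9.0000e+01  3.0000e-02  1.6991e+02]
tool mm x -1.3667015749172684 y -3.6708416197027556 z -0.13234165041146428
```

View pics/g5a.png

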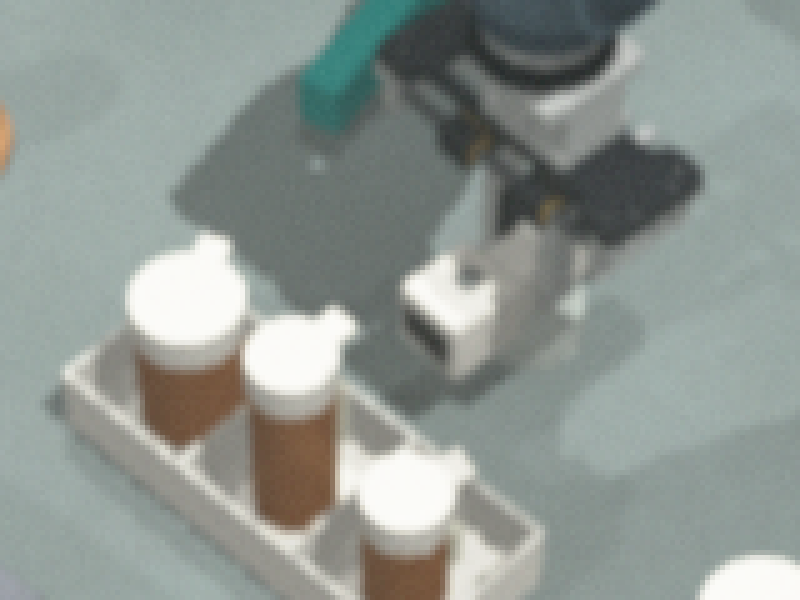

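View pics/g5b.png

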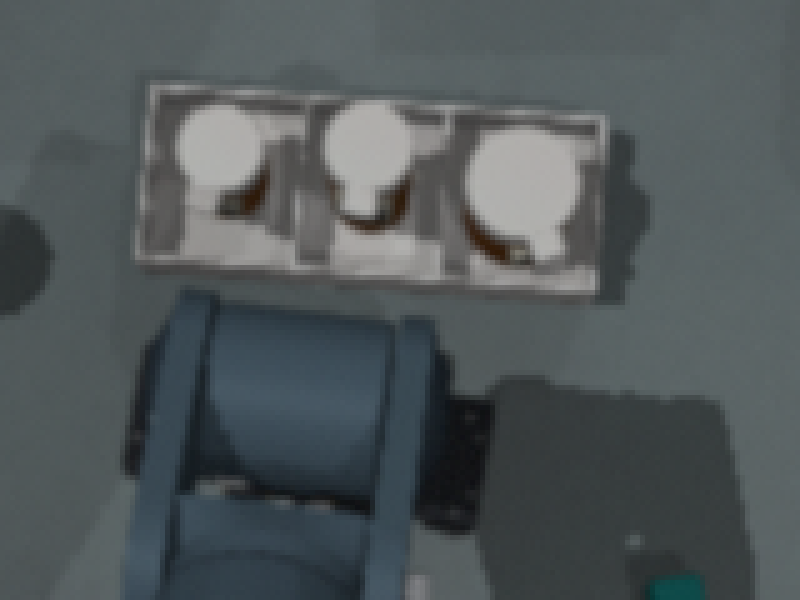

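The reader is held with its dark window at (425,330) facing the tall vial's tab. I'll overlay the predicted reader head on the picture to check for tilt and offset.

Run:
```python
from h import *
f=load("pics/g5scene.npz")
im=cv2.resize(f["color"][190:310,230:390],(800,600),interpolation=3)
tcp=np.array([.4844,.052,.0798]);th=np.radians(-10.1)
x=np.array([np.cos(th),np.sin(th),0]);y=np.array([-np.sin(th),np.cos(th),0]);z=np.array([0,0,1.])
o=tcp-.008*x-.0305*z
def dr(pts,col):
    uv=(proj(f,np.array(pts))-[230,190]+.5)*5-.5
    cv2.polylines(im,[np.round(uv).astype(np.int32)],False,col,1)
B=lambda a,b,c:o+a*x+b*y+c*z
dr([B(.08,-.023,0),B(.08,.023,0),B(.08,.023,.044),B(.08,-.023,.044),B(.08,-.023,0)],(0,0,255))
dr([B(.08,-.023,.044),B(.03,-.023,.044),B(.03,.023,.044),B(.08,.023,.044)],(0,0,255))
dr([B(.08,0,.022),B(.145,0,.022)],(255,0,0))
v=np.array([.6448,.0238,.005]);t2=np.radians(-10);lx=np.array([np.cos(t2),np.sin(t2),0]);L=v-.0245*lx+.07*z
dr([L,L-.065*lx],(0,160,0))
w=B(.08,0,.022);d=L-w
print("dist",d@x,"lat",d@y,"up",d[2])
cv2.imwrite("pics/g6.png",im)
```

```text
dist 0.0663596890593182 lat 0.00032307264491113034 up 0.003700000000000009
```

View pics/g6.png

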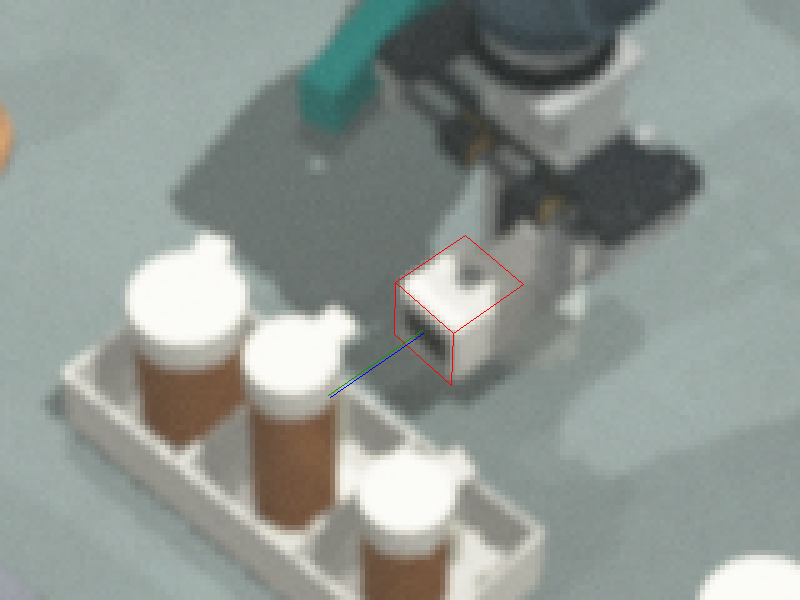

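The overlay agrees to about 1 px (2–3 mm), and the reader is level. I'll raise it 3 mm to the label centre and hold.

Emit:
send_rows:
  steps:
    - [[0, 0, 0, -1, -1.5, 0, 1], [0, 0, 0, 0, -1.3, 0, 1], [0, 0, 0, 0, 0, 0, 1], [0, 0, 0, 0, 0, 0, 1], [0, 0, 0, 0, 0, 0, 1]]

```text
clock: 14.0
tool_pos: [0.4851, 0.0527, 0.0822]
eef_rot: [-90.0, -0.0, 170.0]
contact_force: [-0.6, -0.1, -2.4]
grip_width: 0.03
```

Emit:
send_rows:
  steps:
    - [[0, 0, 0, 0, 0, 0, 1], [0, 0, 0, 0, 0, 0, 1], [0, 0, 0, 0, 0, 0, 1], [0, 0, 0, 0, 0, 0, 1], [0, 0, 0, 0, 0, 0, 1]]

```text
clock: 14.5
tool_pos: [0.4852, 0.0526, 0.0823]
eef_rot: [-90.0, -0.0, 170.0]
contact_force: [-0.7, 0.4, -2.9]
grip_width: 0.0298
```

Emit:
send_rows:
  steps:
    - [[0, 0, 0, 0, 0, 0, 1], [0, 0, 0, 0, 0, 0, 1], [0, 0, 0, 0, 0, 0, 1], [0, 0, 0, 0, 0, 0, 1], [0, 0, 0, 0, 0, 0, 1]]

```text
clock: 15.0
tool_pos: [0.4852, 0.0526, 0.0823]
eef_rot: [-90.0, 0.0, 170.0]
contact_force: [0.5, 0.0, -2.8]
grip_width: 0.0299
```

Emit:
send_rows:
  steps:
    - [[0, 0, 0, 0, 0, 0, 1], [0, 0, 0, 0, 0, 0, 1], [0, 0, 0, 0, 0, 0, 1], [0, 0, 0, 0, 0, 0, 1], [0, 0, 0, 0, 0, 0, 1]]

```text
clock: 15.5
tool_pos: [0.4852, 0.0526, 0.0823]
eef_rot: [-90.0, 0.0, 170.0]
contact_force: [-0.2, 0.1, -2.1]
grip_width: 0.0293
```

Emit:
send_rows:
  steps:
    - [[0, 0, 0, 0, 0, 0, 1], [0, 0, 0, 0, 0, 0, 1], [0, 0, 0, 0, 0, 0, 1], [0, 0, 0, 0, 0, 0, 1], [0, 0, 0, 0, 0, 0, 1]]

```text
clock: 16.0
tool_pos: [0.4852, 0.0526, 0.0822]
eef_rot: [-90.0, -0.0, 170.0]
contact_force: [0.8, -0.1, -3.7]
grip_width: 0.0296
```

Emit:
send_rows:
  steps:
    - [[0, 0, 0, 0, 0, 0, 1], [0, 0, 0, 0, 0, 0, 1], [0, 0, 0, 0, 0, 0, 1], [0, 0, 0, 0, 0, 0, 1], [0, 0, 0, 0, 0, 0, 1]]

```text
clock: 16.5
tool_pos: [0.4852, 0.0527, 0.0823]
eef_rot: [-90.0, 0.0, 170.0]
contact_force: [-0.3, 0.4, -2.7]
grip_width: 0.0301
```

Emit:
send_rows:
  steps:
    - [[0, 0, 0, 0, 0, 0, 1], [0, 0, 0, 0, 0, 0, 1], [0, 0, 0, 0, 0, 0, 1], [0, 0, 0, 0, 0, 0, 1], [0, 0, 0, 0, 0, 0, 1]]

```text
clock: 17.0
tool_pos: [0.4852, 0.0526, 0.0823]
eef_rot: [-90.0, 0.0, 170.0]
contact_force: [1.2, 1.2, -2.7]
grip_width: 0.0299
```

Steady for over 3 s. Next I'll back off and go to the dish. There are two dish-shaped things in the top view, black at (207,300) and orange at (130,322), and the black one is meant.

Emit:
send_rows:
  steps:
    - [[0, 0, 0, 20, -10, 0, 1], [0, 0, 0, 20, -20, 0, 1], [0, -0.1373, 0, 0, -10, 0, 1], [0, -0.1373, 0, 0, 0, 0, 1], [0, -0.1373, 0, 0, 0, 0, 1]]

```text
clock: 17.5
tool_pos: [0.446, 0.0596, 0.1229]
eef_rot: [-90.0, 0.1, -166.1]
contact_force: [0.3, 0.2, -2.3]
grip_width: 0.0299
```

```bash
python3 q.py .3893 .3230 .0345
python3 - <<'E'
from h import *
t=load("pics/top0.npz")
im=cv2.resize(t["color"][250:350,110:240],(780,600),interpolation=3)
c=np.array([.3815,.3211]);th=np.radians(13.6);x=np.array([np.cos(th),np.sin(th)]);y=np.array([-x[1],x[0]])
for a,b,z in((.098,.043,.012),(.095,.04,.012),(.08,.023,.004)):
    P=[np.r_[c+i*a*x+j*b*y,z] for i,j in((1,1),(1,-1),(-1,-1),(-1,1),(1,1))]
    cv2.polylines(im,[np.round((proj(t,np.array(P))-[110,250]+.5)*6-.5).astype(np.int32)],False,(0,0,255),1)
cv2.imwrite("pics/d1.png",im)
E
```

```text
[0.446  0.0596 0.1229] [-8.997e+01  7.000e-02 -1.661e+02]
tool mm x -8.251567719605447 y 88.3680604449036 z -269.28892737915794
```

View pics/d1.png

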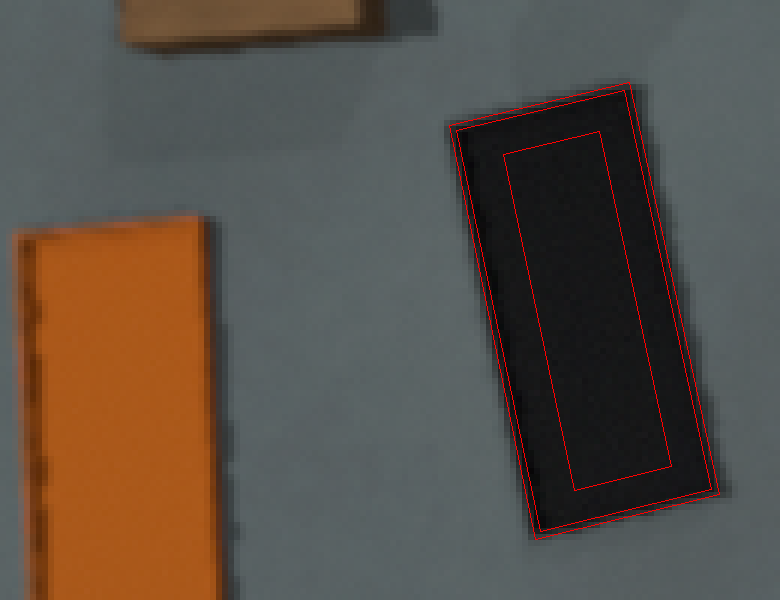

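The outline fits the black dish closely. I'll move over it.

Emit:
send_rows:
  steps:
    - [[0, 0, 0, -1, 0, -15, 1], [0, 0, 0, -1, 0, -35, 1], [0, 0, 0, -2, 0, -40, 1], [0, 0, 0, -2, 0, -45, 1], [0, 0, 0, -2, 0, -45, 1]]

```text
clock: 18.0
tool_pos: [0.4109, 0.238, 0.1225]
eef_rot: [-90.0, 0.0, -166.5]
contact_force: [0.7, 0.5, -2.3]
grip_width: 0.0299
```

Emit:
send_rows:
  steps:
    - [[0, 0, 0, 0, 0, -45, 1], [0, 0, 0, 0, 0, -30, 1], [0, 0, 0, 0, 0, -14, 1], [0, 0, 0, 0, 20, 0, 1], [0, 0, 0, 0, 10, 0, 1]]

```text
clock: 18.5
tool_pos: [0.3898, 0.3225, 0.091]
eef_rot: [-90.0, -0.1, -166.4]
contact_force: [-0.3, -0.1, -4.0]
grip_width: 0.0298
```

```bash
python3 q.py .3893 .3230 .0345
python3 - <<'E'
from bench import bot
from h import *
b=bot.grab_frame("scene")
cv2.imwrite("pics/d2.png",cv2.resize(b["color"][210:340,360:530],(785,600),interpolation=3))
E
python3 q.py .3893 .3230 .0345
```

```text
[0.3898 0.3225 0.091 ] [-8.996e+01 -1.000e-01 -1.664e+02]
tool mm x 0.35990734129026825 y 56.5149132556711 z -0.559402983954768
[0.3889 0.3217 0.0894] [ -89.92   -0.27 -166.45]
tool mm x -0.7469360650152677 y 54.91698445181247 z -1.2068629172226932
```

View pics/d2.png

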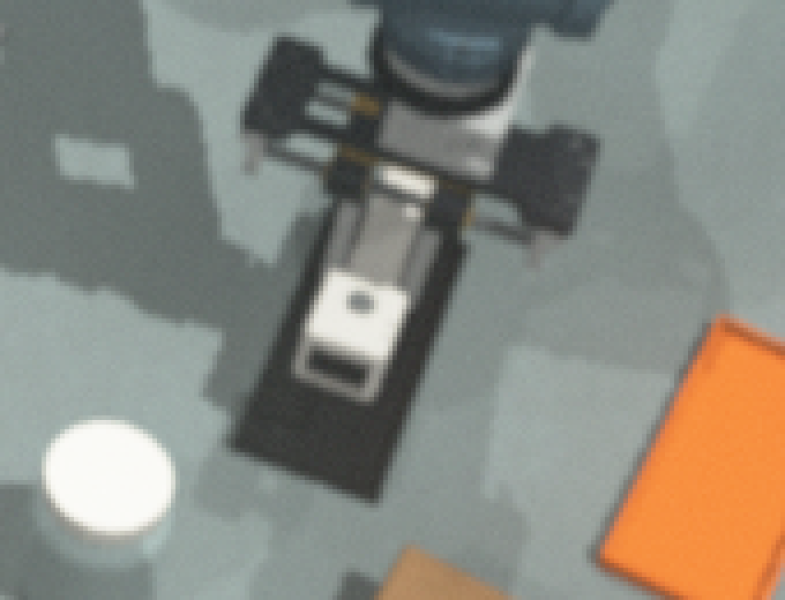

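The reader hangs level over the black dish, aligned with its long axis. I'll lower it.

Emit:
send_rows:
  steps:
    - [[0, 0, 0, 0, 15, -0.5, 1], [0, 0, 0, 0, 15, 0, 1], [0, 0, 0, 0, 10, 0, 1], [0, 0, 0, 0, 5, 0, 1], [0, 0, 0, 0, 3, 0, 1]]

```text
clock: 19.05
tool_pos: [0.3905, 0.3231, 0.0441]
eef_rot: [-90.0, -0.0, -166.5]
contact_force: [-0.1, 0.9, -2.2]
grip_width: 0.03
```

Emit:
send_rows:
  steps:
    - [[0, 0, 0, 0, 2, 0, 1], [0, 0, 0, 0, 1, 0, 1], [0, 0, 0, 0, 0, 0, 1], [0, 0, 0, 0, 0, 0, 1], [0, 0, 0, 0, 0, 0, 1]]

```text
clock: 19.55
tool_pos: [0.3905, 0.3236, 0.0415]
eef_rot: [-90.0, 0.0, -166.4]
contact_force: [-0.0, 0.3, -1.4]
grip_width: 0.0297
```

Emit:
send_rows:
  steps:
    - [[0, 0, 0, 0, 2, 0, 1], [0, 0, 0, 0, 2, 0, 1], [0, 0, 0, 0, 1, 0, 1], [0, 0, 0, 0, 0, 0, 1], [0, 0, 0, 0, 0, 0, 1]]

```text
clock: 20.05
tool_pos: [0.3903, 0.3234, 0.0362]
eef_rot: [-90.0, -0.0, -166.4]
contact_force: [-0.6, 0.2, -1.8]
grip_width: 0.0297
```

Emit:
send_rows:
  steps:
    - [[0, 0, 0, 0, 1, 0, 1], [0, 0, 0, 0, 0, 0, 1], [0, 0, 0, 0, 0.5, 0, 1], [0, 0, 0, 0, 0, 0, 1], [0, 0, 0, 0, 0, 0, 1]]

```text
clock: 20.55
tool_pos: [0.3903, 0.3235, 0.0348]
eef_rot: [-90.0, 0.0, -166.4]
contact_force: [0.4, -0.5, -2.6]
grip_width: 0.0298
```

Emit:
send_rows:
  steps:
    - [[0, 0, 0, 0, 0.5, 0, 1], [0, 0, 0, 0, 0, 0, 1], [0, 0, 0, 0, 0.5, 0, 1], [0, 0, 0, 0, 0, 0, 1], [0, 0, 0, 0, 0, 0, 1]]

```text
clock: 21.05
tool_pos: [0.3904, 0.3235, 0.0345]
eef_rot: [-90.0, -0.0, -166.4]
contact_force: [-3.2, -2.6, 5.0]
grip_width: 0.0298
```

The reader touches down, with force along z at +5 N. I'll open only part way, to keep the fingers off the dish rim.

Emit:
send_rows:
  steps:
    - [[0, 0, 0, 0, 0, 0, 0.25], [0, 0, 0, 0, 0, 0, 0.15], [0, 0, 0, 0, 0, 0, 0.15], [0, 0, 0, 0, 0, 0, 0.15], [0, 0, 0, 0, 0, 0, 0.15]]

```text
clock: 21.55
tool_pos: [0.3903, 0.3235, 0.0337]
eef_rot: [-90.0, 0.0, -166.4]
contact_force: [-0.2, 0.5, 0.8]
grip_width: 0.0398
```

Emit:
send_rows:
  steps:
    - [[0, 0, 0, 0, -5, 0, 0.15], [0, 0, 0, 0, -15, 0, 0.15], [0, 0, 0, 0, -30, 0, 0.15], [0, 0, 0, 0, -40, 0, 0.15], [0, 0, 0, 0, -40, 0, 0.15]]

```text
clock: 22.05
tool_pos: [0.3899, 0.3232, 0.1651]
eef_rot: [-90.0, -0.0, -166.4]
contact_force: [0.8, 0.8, -1.5]
grip_width: 0.0399
```

Emit:
send_rows:
  steps:
    - [[0, 0, 0, 40, -10, 20, -1], [0, 0, 0, 40, 0, 40, -1], [0, 0, 0, 0, 0, 45, -1], [0, 0, 0, 0, 0, 45, -1], [0, 0, 0, 0, 0, 20, -1]]

```text
clock: 22.55
tool_pos: [0.3562, 0.1428, 0.1743]
eef_rot: [-90.0, 0.1, -166.6]
contact_force: [-0.2, -0.3, 0.3]
grip_width: 0.0767
```

Run:
```python
from bench import bot
from h import *
for n in("scene","top"):
    b=bot.grab_frame(n);cv2.imwrite(f"pics/e_{n}.png",b["color"])
s=b
a=cv2.imread("pics/e_scene.png")
cv2.imwrite("pics/e_c.png",cv2.resize(a[230:330,390:520],(780,600),interpolation=3))
```

```text
(no output)
```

View pics/e_scene.png

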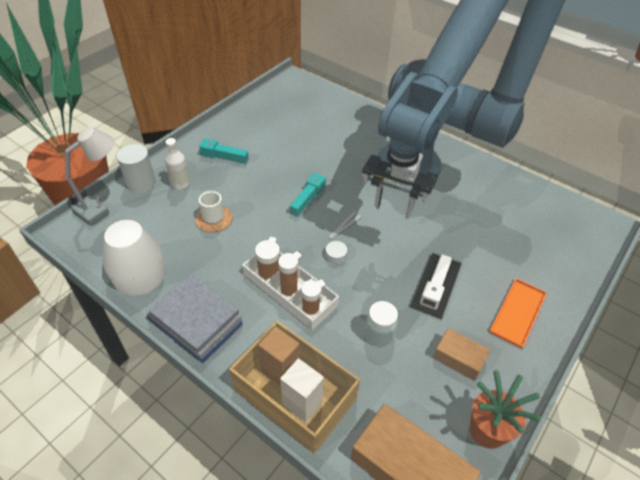

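View pics/e_c.png

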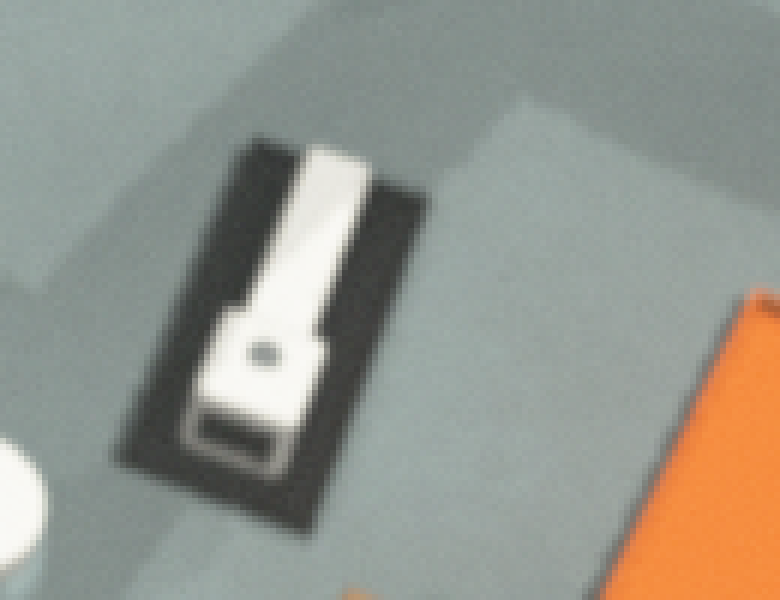

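View pics/e_top.png

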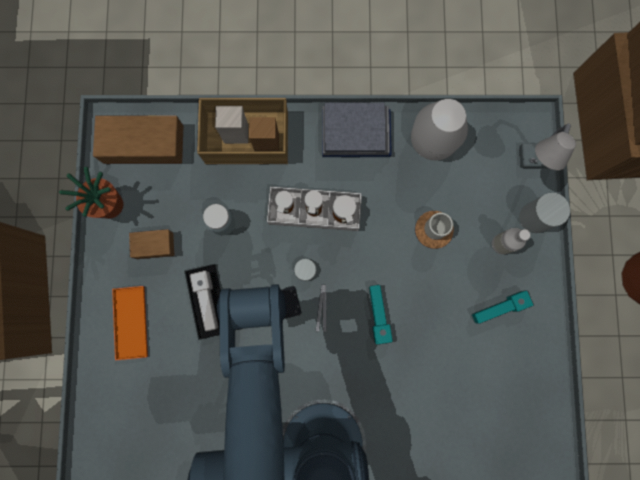

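The reader lies flat in the black dish with its button up, at (437,282) in the scene view. The cup stands on the coaster, at (210,210). The vials, tin, tweezers and jar are where they were. I'll settle briefly and hand in.

Emit:
send_rows:
  steps:
    - [[0, 0, 0, 0, 0, 0, -1], [0, 0, 0, 0, 0, 0, -1], [0, 0, 0, 0, 0, 0, -1], [0, 0, 0, 0, 0, 0, -1], [0, 0, 0, 0, 0, 0, -1]]

```text
clock: 23.15
tool_pos: [0.3557, 0.1455, 0.1737]
eef_rot: [-90.0, -0.0, -166.4]
contact_force: [1.2, 0.3, 0.4]
grip_width: 0.0939
```

```bash
python3 -c "
from bench import bot
print(bot.sign_off())"
```

```text
the job is handed in; nothing more can be done
None
```

The job is done and handed in at about 23 s of the allowed 72 s; the simulator gave no verdict.

- **Cup:** It stands upright on the cork coaster, about 2 mm from the coaster's centre going by the arm's release position.
- **Reading:** I held the white reader level, its window about 6.5 cm in front of the tall vial's label, for over 3 s. Position readings were steady to about 0.1 mm.
- **Reader:** I lowered it into the black dish until it touched, then opened the fingers only part way to keep them off the dish rim. It lies flat, button up, inside the rim.

**Last checks:** Pictures from both cameras show the vials, tray, tin, tweezers, jar and look-alikes where they were, and the arm is clear of everything.

**Disagreement:** Before the hold, the predicted outline of the reader was off by about 1 px (2–3 mm) in the scene picture. I split the difference when setting its height. I took the label's direction only from the vial's cap tab, about −10° give or take 2°.

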